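# Bring the square tray of a parts carousel round to the packing place

## Robot

A 6-joint arm with a two-finger parallel gripper is mounted at the origin on the work surface. World frame = base frame: x ahead of the robot, y to its left, z up, the work surface at z = 0. Lengths are in m, angles in degrees, forces in N, time in s.
With the tool pointing down it reaches from about 0.275 to 0.725 m from the base axis. Payload 5.6 kg.
Tool frame: the origin (TCP) lies on the mounting face of the last link; the fingertips stand 173 mm ahead of it and the grasp point (between the pads) lies 155 mm ahead of it; z points along the fingers, y is the line along which they close (so a half turn about z gives the same grasp; the last joint's range is limited). The gripper opens to 85 mm and grips with 20 to 120 N. Pads are 22 mm wide; open, the fingers measure 114 mm over their backs; the gripper's body (76 mm by 85 mm) begins 54 mm behind the grasp point. The pads swing forward as they close: fully open they stand 13 mm farther back than shut.
Start: joints at [87.067, 14.616, 6.199, 0, -81.583, -16.306], TCP at [0.181, 0.519, 0.405] pointing down, gripper open.
Joint ranges: [-168.99, 168.99], [-69.2, 112.95], [-62.41, 85.93], [-164.36, 98.24], [-168.68, -3.75], [-174.98, 174.98]. Speed limits (degrees/s): [147.25, 147.25, 180, 180, 180, 180].

## Interface

Orientations are given as [roll, pitch, yaw] about the fixed x, y, z axes, in that order (R = Rz(yaw) Ry(pitch) Rx(roll)).
In Python, from bench import reach, move_l, set_joints, open_gripper, close_gripper, wait, inverse_kinematics, read_camera, IKError, hand_in, spot_in, landmark_of, read_time_s, read_q, read_joint_velocities, read_joint_efforts, read_tcp_pos, read_orientation, read_force, read_ft_torque, read_grip_width, read_finger_force gives the robot as it stands. The module is installed in compiled form; this text tells all that it offers. Calls block until the motion is done:
- reach(position, orientation): joint-space move of the TCP to a pose.
- move_l(position, attitude=None, rate=0.15): straight line of the TCP; attitude=None keeps the orientation; rate is the mean speed in m/s.
- set_joints(angles): joint-space move.
- open_gripper() and close_gripper(newtons=None): open the fingers fully, or close them until they stop; newtons is the grip in N (None keeps the last).
- wait(seconds).
- inverse_kinematics(position, orientation): joint angles nearest the present ones, or None.
- read_camera(name): name is "scene" or "top"; returns a dict with "img" (480x640x3 uint8, red, green, blue), "range_z" (480x640 float32, m along the optical axis (not along the pixel's ray), 0 where there is no reading), "fx", "fy", "cx", "cy" (pixels), "distortion" ([k1, k2, p1, p2, k3] as OpenCV has them; the pictures are not rectified), "eye" and "rotation" of the camera in the world. Camera axes: x right, y up, looking along -z (the intrinsics and any distortion apply to the point x, -y, -z); pixel columns grow to the right and rows downward; lengths in m; the calibration is good to about 2 mm. A picture is of the moment at which its call begins.
A pose or a line that the arm cannot do raises IKError and nothing moves.
- hand_in(): hands the job in; it is judged then, once.
Trained networks look in a picture, given as the dict that the camera call returned (one of the last four; its "shot" number tells which), for a name from the list of things; names that differ only in an ending like _2 or _b are one class to them, and where a whole thing is asked for, a point or a joint stands for the part that bears it (a point fixed in the world has none). Each returns a list of dicts, best first, with "p" (0 to 1); they miss things now and then, are a little off and sometimes report something else, mostly with a low value. They report only what shows in the picture. A call takes as long as a camera call.
- spot_in(query, picture): "extent" ([left, top, right, bottom] in pixels, round what is visible of it).
- landmark_of(query, picture): "pixel" ([column, row] in pixels: a listed point, or the origin of a listed thing).
Readings, each from a call of its own:
- read_time_s(): time.
- read_q(): joint angles.
- read_joint_velocities(): joint speeds.
- read_joint_efforts(): joint torques, N m.
- read_tcp_pos(): TCP position.
- read_orientation(): TCP orientation.
- read_force(): force on the tool from outside, world axes, zero at the start.
- read_ft_torque(): the same for the moment, N m.
- read_grip_width(): finger opening in m.
- read_finger_force(): force on a finger pad.
Only numpy, scipy, OpenCV 4.12 (cv2) and the standard library are available. Lean on these libraries where they do the work, as an engineer would, in place of code of your own. Each camera call takes 0.05 s, during which the arm holds its last target. There are 200 camera calls.

## Task

Turn the parts carousel, by gently pushing on one of its bare metal arms with a fingertip, until the square tray stands right in front of the upright steel post by the packing carton, its arm pointing straight at the post; leave it at rest there and move clear. Nothing is to be gripped or lifted: do not touch the trays or the parts lying in them, keep those parts in their trays, and leave the tape roll, the jar and the cardboard box where they are.

Things in the scene. Friction and masses are not known exactly. Their poses are not given: they have to be found in the camera images.
- stand: fixed dark steel stand of the carousel: base plate 220 x 220 x 10 mm with a column in its middle. Origin on the table, on the carousel's vertical turning axis; x axis points along a flat steel strip to the packing post. Its place and yaw differ each time.
- post_top (a point): top of the packing post, a fixed bare upright steel pin 14 mm thick and 100 mm high, 210 mm from the turning axis along the stand's x axis (trays pass inside it). A fixed open cardboard carton, 140 x 240 mm and 90 mm high, stands just beyond it.
- carousel: aluminium rotor with three arms 120 degrees apart; turns either way (a full turn and more) about the vertical through its origin (50 mm above the table, over the stand's origin). x axis: along the square tray's arm. Hub 60 mm across, top 84 mm above the table, with a 6 mm nut on it. About 1.5 N at mid-arm turns it and it stops soon after the push ends; meet it slowly (under 0.1 m/s): fast knocks are too rough.
- square_arm (a point): on the top face of the square tray's arm, halfway along its bare length, 62.5 mm from the turning axis, 74 mm above the table. Each arm is a straight radial bar 14 mm wide, from 54 to 74 mm above the table, bare between 30 mm (hub) and 95 mm (tray wall) from the axis, open beneath down to the base plate at 10 mm.
- round_arm (a point): the same point of the round dish's arm, which lies 120 degrees counterclockwise (seen from above) of the square tray's arm.
- narrow_arm (a point): the same point of the narrow tray's arm, 120 degrees clockwise (seen from above) of the square tray's arm.
- square_tray: blue plastic open tray 80 x 80 mm, 30 mm high, walls 3 mm, fixed on one carousel arm; the target tray. Origin: centre of its underside, 135 mm from the turning axis, 54 mm above the table (rim at 84 mm); x axis points radially outwards along its arm.
- round_dish: blue plastic open round dish 80 mm across, 30 mm high, on another arm; origin: centre of its underside, 135 mm from the turning axis, 54 mm above the table; x radially outwards.
- narrow_tray: blue plastic open tray 80 mm (radially) x 45 mm, 30 mm high, on the third arm; origin: centre of its underside, 135 mm from the turning axis, 54 mm above the table; x radially outwards.
- small_box: white paper box 40 x 30 x 22 mm lying loose in the square tray; origin: centre of its underside. Not to be touched.
- bush: steel ring 36 mm across, 14 mm high, lying loose in the round dish; origin: centre of its underside. Not to be touched.
- bracket: steel bar 45 x 22 x 10 mm lying loose in the narrow tray; origin: centre of its underside. Not to be touched.
- tape_roll: loose bystander: cardboard ring (empty tape core) 80 mm across, 45 mm high, on the table to the robot's left; origin: centre of its underside.
- jar: loose bystander: clear jar 60 mm across, 75 mm high, white cap, on the table to the robot's right; origin: centre of its underside.
- filled_box: loose bystander: closed cardboard box 90 x 60 x 40 mm on the table to the robot's right; origin: centre of its underside.

How it is judged (in metres and radians):
On the way:
1. the fingers push the carousel (contact force between the fingers and carousel above 0.3 N).
At the end, for the whole second after the job is handed in: The centre of the square tray lies within 13 mm to either side of the line from the turning axis to the packing post (about 5.5 degrees), on the post's side; the carousel is at rest (under 0.05 rad/s); all three parts lie in their trays and the bystanders within 20 mm of where they began (y of square_tray in the frame of stand between -0.013 and 0.013 m and x of square_tray in the frame of stand above 0.1 m and angular speed of carousel below 0.05 rad/s and horizontal distance between small_box and square_tray below 0.045 m and z of small_box in the frame of square_tray below 0.02 m and horizontal distance between bush and round_dish below 0.045 m and z of bush in the frame of round_dish below 0.02 m and horizontal distance between bracket and narrow_tray below 0.045 m and z of bracket in the frame of narrow_tray below 0.02 m and distance of each of tape_roll, jar, filled_box from where it was at the start of the episode below 0.02 m); the robot touches nothing.
It fails at once if the carousel is pushed harder than 40 N or squeezed between the fingers (contact force between the fingers and carousel above 40 N).
It fails at once if the fingers touch a tray (only the bare arms may be pushed) (contact force between the fingers and square_tray above 0.5 N or contact force between the fingers and round_dish above 0.5 N or contact force between the fingers and narrow_tray above 0.5 N).
It fails at once if the fingers touch a part lying in a tray (contact force between the fingers and small_box above 0.3 N or contact force between the fingers and bush above 0.3 N or contact force between the fingers and bracket above 0.3 N).
It fails at once if a part is lifted out of or leaves its tray (z of small_box in the frame of square_tray above 0.02 m or horizontal distance between small_box and square_tray above 0.045 m or z of bush in the frame of round_dish above 0.02 m or horizontal distance between bush and round_dish above 0.045 m or z of bracket in the frame of narrow_tray above 0.02 m or horizontal distance between bracket and narrow_tray above 0.045 m).
It fails at once if the tape roll, jar or cardboard box is moved or lifted more than 20 mm (distance of any of tape_roll, jar, filled_box from where it was at the start of the episode above 0.02 m).
It also fails if it takes over 48 s, if anything falls off the work surface, if the arm or the gripper's body presses on something with over 40 N, if the wrist force passes 120 N, or if a joint passes its speed limit or range.

## Working session

There is one attempt and no reset: what is moved stays moved. The work goes in short steps, each a Python script; the robot and the scene stay as the last script left them, time stands still between calls to the robot, and variables do not carry over. Pictures are saved under pics/ and viewed, at most 10 in all, crops included, and the job is handed in when it is done.

```bash
mkdir -p pics; cat > h.py <<'E'
import numpy as np, cv2
from bench import *
def world(p, px, z=None):
    K=np.array([[p['fx'],0,p['cx']],[0,p['fy'],p['cy']],[0,0,1]],float)
    u=cv2.undistortPoints(np.array([[px]],float),K,np.array(p['distortion'],float))[0,0]
    d=np.array(p['rotation'])@np.array([u[0],-u[1],-1.]); e=np.array(p['eye'])
    if z is None: s=float(p['range_z'][int(round(px[1])),int(round(px[0]))])
    else: s=(z-e[2])/d[2]
    return e+s*d
Z=dict(stand=0,post_top=.1,carousel=.05,square_arm=.074,round_arm=.074,narrow_arm=.074,square_tray=.054,round_dish=.054,narrow_tray=.054,tape_roll=0,jar=0,filled_box=0)
def look(cam,names=Z):
    p=read_camera(cam); r={}
    for n in names:
        l=landmark_of(n,p)
        if l: r[n]=world(p,l[0]['pixel'],Z[n]); print(cam,n,np.round(l[0]['pixel']),round(l[0]['p'],2),np.round(r[n][:2],4))
    return p,r
def save(p,f): cv2.imwrite('pics/'+f,p['img'][:,:,::-1])
E
python3 - <<'E'
from h import *
for c in('top','scene'):
    p,r=look(c); save(p,c+'0.png'); print(p['eye'])
print(read_time_s(),read_orientation())
E
```

```text
Traceback (most recent call last):
  File "h.py", line 15, in look
    if l: r[n]=world(p,l[0]['pixel'],Z[n]); print(cam,n,np.round(l[0]['pixel']),round(l[0]['p'],2),np.round(r[n][:2],4))
               ~~~~~^^^^^^^^^^^^^^^^^^^^^^
  File "h.py", line 8, in world
    else: s=(z-e[2])/d[2]
                     ~^^^
IndexError: invalid index to scalar variable.
```

```bash
python3 - <<'E'
from h import *
for c in('top','scene'):
    p=read_camera(c); print({k:v for k,v in p.items() if k not in('img','range_z')})
E
```

```text
{'fx': 542.1991976238363, 'fy': 542.1991976238363, 'cx': 317.00352443175336, 'cy': 241.7834388676466, 'distortion': array([-0.12347181,  0.        ,  0.        ,  0.        ,  0.        ]), 'eye': array([ 0.28833596, -0.00543839,  1.16201725]), 'rotation': array([ 12.7099079 ,  -0.21149373, -88.88754882]), 'shot': 2}
{'fx': 437.7884873936458, 'fy': 437.7884873936458, 'cx': 317.1008398273792, 'cy': 237.95724802706064, 'distortion': array([-0.04202464,  0.        ,  0.        ,  0.        ,  0.        ]), 'eye': array([ 0.98731194, -0.11973304,  0.81003452]), 'rotation': array([3.30177405e+01, 5.91020337e-02, 7.51779089e+01]), 'shot': 3}
```

Rotation is rpy in degrees.

```bash
sed -i "s/np.array(p\['rotation'\])@/Rotation.from_euler('xyz',p['rotation'],degrees=True).as_matrix()@/; 1a from scipy.spatial.transform import Rotation" h.py
python3 - <<'E'
from h import *
for c in('top','scene'):
    p,r=look(c); save(p,c+'0.png')
print(read_time_s(),read_orientation())
E
```

```text
top stand [345. 242.] 0.84 [ 0.5508 -0.0664]
top post_top [333. 137.] 0.77 [ 0.7554 -0.0341]
top carousel [347. 235.] 0.65 [ 0.5551 -0.0677]
top square_arm [374. 226.] 0.8 [ 0.5708 -0.1221]
top round_arm [323. 212.] 0.78 [ 0.5983 -0.0151]
top narrow_arm [338. 262.] 0.7 [ 0.4932 -0.049 ]
top square_tray [408. 213.] 0.66 [ 0.605  -0.1972]
top round_dish [297. 198.] 0.77 [0.6339 0.0391]
top narrow_tray [335. 297.] 0.81 [ 0.4225 -0.044 ]
top tape_roll [134. 280.] 0.65 [0.456 0.395]
top jar [479. 284.] 0.75 [ 0.4628 -0.3617]
top filled_box [483. 337.] 0.75 [ 0.3489 -0.3655]
scene stand [291. 274.] 0.61 [ 0.5507 -0.0621]
scene post_top [332. 349.] 0.74 [ 0.7602 -0.034 ]
scene carousel [286. 264.] 0.97 [ 0.5527 -0.0707]
scene square_arm [261. 273.] 0.57 [ 0.575  -0.1229]
scene round_arm [319. 269.] 0.67 [ 0.5936 -0.0126]
scene narrow_arm [286. 231.] 0.96 [ 0.4912 -0.0551]
scene square_tray [230. 299.] 0.56 [ 0.6027 -0.1892]
scene round_dish [286. 205.] 0.71 [ 0.4135 -0.0388]
scene narrow_tray [284. 209.] 0.9 [ 0.4217 -0.0457]
scene tape_roll [470. 190.] 0.69 [0.4395 0.4023]
scene jar [140. 272.] 0.69 [ 0.4662 -0.371 ]
scene filled_box [139. 226.] 0.66 [ 0.3435 -0.3676]
1.5 [-1.79998260e+02 -1.50392150e-03 -1.92398291e+01]
```

View pics/top0.png

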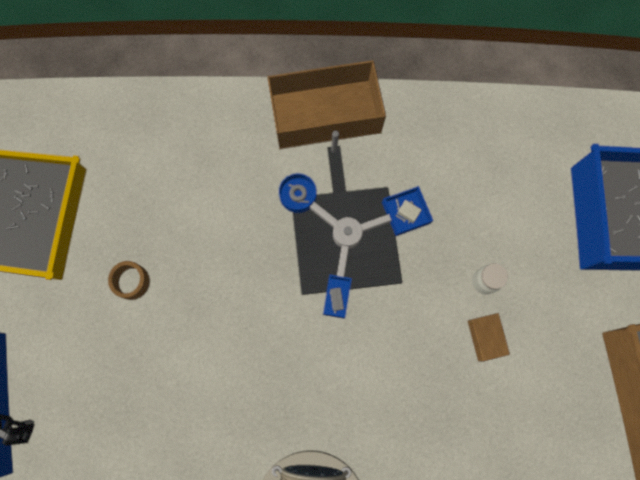

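View pics/scene0.png

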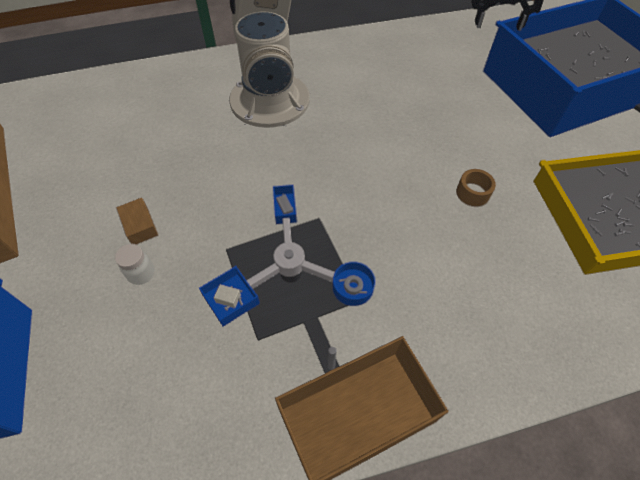

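The images show the carousel axis at about (0.552, -0.067), the post bearing about 9°, and the square arm at about -68°. It needs about +77° counterclockwise. I'll push the narrow arm (171°, pixel 343,262 in the top view) from its +y side.

```bash
cat >> h.py <<'E'
C=np.array([.552,-.067]); ZT=.225
def pose(a,off=18.,z=ZT):
    """finger behind narrow arm at bearing a (deg), off mm clockwise of its centre line"""
    t=np.radians(a); u=np.array([np.cos(t),np.sin(t)]); n=np.array([-u[1],u[0]])
    p=C+.0625*u-off/1000*n
    return [*p,z],[180,0,(a-270+180)%360-180]
def angles(r):
    b=lambda n:np.degrees(np.arctan2(*(r[n][:2]-C)[::-1]))
    e=[(b(n)-o+180)%360-180 for n,o in(('square_arm',0),('square_tray',0),('round_arm',120),('round_dish',120),('narrow_arm',-120),('narrow_tray',-120)) if n in r]
    print('square bearing',np.round(e,1),np.median(e)); return np.median(e)
E
python3 - <<'E'
from h import *
for a in(171,210,250,260):
    print(a,pose(a),np.round(inverse_kinematics(*pose(a)),1))
close_gripper(20)
reach(*pose(171,45,.36))
print(read_time_s(),np.round(read_q(),1),read_grip_width())
move_l(pose(171,45)[0],rate=.15)
print(read_time_s(),read_force(),read_tcp_pos())
p,r=look('scene',['carousel']); save(p,'s1.png')
E
```

```text
171 ([np.float64(0.4930852990835281), np.float64(-0.039444455804273096), 0.225], [180, 0, -99]) [ 13.6  16.2 -19.7   0.  -54.2 -22.6]
210 ([np.float64(0.48887341226347264), np.float64(-0.08266154273188012), 0.225], [180, 0, -60]) [  8.5  16.3 -19.5   0.  -54.2  21.5]
250 ([np.float64(0.5137092738679994), np.float64(-0.11957442621925725), 0.225], [180, 0, -20]) [  3.9  19.4 -14.8   0.  -55.7  66.1]
260 ([np.float64(0.5234204493415971), np.float64(-0.12542481736525826), 0.225], [180, 0, -10]) [  3.2  20.5 -13.2   0.  -56.3  76.8]
4.4833 [ 16.7   9.8  -6.5  -0.  -73.7 -25.6] 7.628327460839485e-05
5.5333 [-0.66259209  0.45835265  0.14844114] [ 0.49776549 -0.01261216  0.22583076]
scene carousel [289. 262.] 0.9 [ 0.5496 -0.0637]
```

View pics/s1.png

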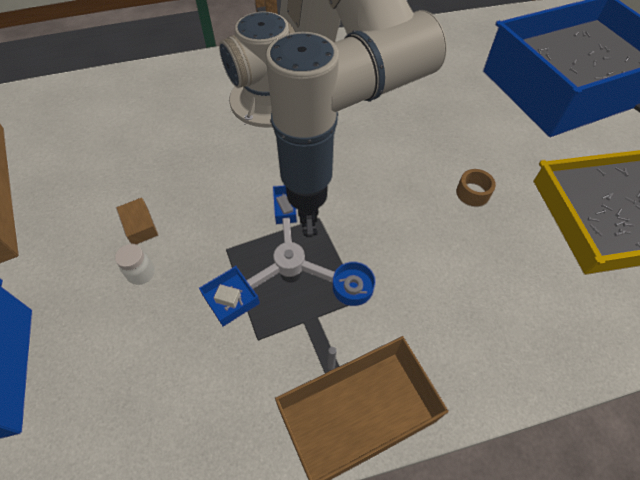

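The fingertip (310,230) stands just beside the narrow arm (288,232), clear of the tray and hub. Next I push along the arc, stopping short of the goal.

```bash
python3 - <<'E'
from h import *
move_l(*pose(171,20),rate=.04)
print(read_time_s(),np.round(read_force(),2))
for a in np.arange(179,236,8):
    move_l(*pose(a),rate=.045)
    print(a,round(read_time_s(),2),np.round(read_force(),2))
wait(.3)
n=[k for k in Z if k not in('tape_roll','jar','filled_box')]
for c in('top','scene'):
    p,r=look(c,n); angles(r)
save(p,'s2.png'); print(read_time_s())
E
```

```text
6.4083 [-0.23 -0.97  0.23]
179 6.8 [ 0.33 -0.02 -0.65]
187 7.15 [0.95 0.92 0.43]
195 7.5 [-0.08  0.62  1.02]
203 7.85 [ 0.11 -0.22  0.22]
211 8.2 [-0.53  0.43 -0.44]
219 8.55 [-0.62  0.32  0.58]
227 8.9 [-0.31 -0.03  0.39]
235 9.25 [-0.64  0.13  0.2 ]
top stand [346. 241.] 0.85 [ 0.5526 -0.0675]
top post_top [335. 135.] 0.84 [ 0.7608 -0.0374]
top square_tray [356. 174.] 0.72 [ 0.6911 -0.0865]
top round_dish [342. 238.] 0.25 [ 0.5466 -0.0572]
top narrow_tray [398. 273.] 0.92 [ 0.4757 -0.1734]
square bearing [-8.  -1.2 -5.6] -5.643773586862608
scene stand [290. 274.] 0.67 [ 0.5505 -0.0629]
scene post_top [330. 348.] 0.61 [ 0.7578 -0.037 ]
scene carousel [286. 262.] 0.8 [ 0.5502 -0.0694]
scene square_arm [257. 245.] 0.2 [ 0.5097 -0.1181]
scene round_arm [311. 240.] 0.58 [ 0.5265 -0.0104]
scene narrow_arm [261. 247.] 0.62 [ 0.5166 -0.1111]
scene square_tray [296. 325.] 0.94 [ 0.6851 -0.0808]
scene round_dish [338. 226.] 0.93 [0.495  0.0561]
scene narrow_tray [228. 241.] 0.72 [ 0.4724 -0.1726]
square bearing [-129.7   -5.9   -5.8   -5.2   -8.8   -7. ] -6.4650713922118825
10.55
```

View pics/s2.png

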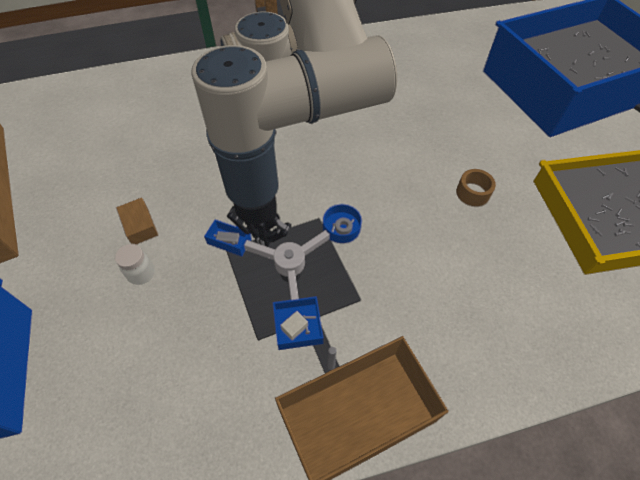

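The square tray (296,323) is at about -6°, so it needs about 14.5° more. I'll push most of that slowly, then back off and measure.

```bash
python3 - <<'E'
from h import *
for a in (239,243,247.5): move_l(*pose(a),rate=.03)
wait(.3)
move_l(*pose(247.5,40),rate=.08)
move_l(pose(247.5,40,.40)[0],rate=.2)
reach([.30,.25,.40],[180,0,-20]); wait(.3)
n=[k for k in Z if k not in('tape_roll','jar','filled_box')]
for c in('top','scene'):
    p,r=look(c,n); angles(r); save(p,c+'3.png')
    d=r['post_top'][:2]-C; print('post',np.degrees(np.arctan2(d[1],d[0])))
print(read_time_s())
E
```

```text
top stand [344. 238.] 0.69 [ 0.5597 -0.0635]
top post_top [335. 135.] 0.91 [ 0.7592 -0.0374]
top carousel [349. 235.] 0.83 [ 0.5546 -0.0719]
top square_arm [347. 206.] 0.98 [ 0.6121 -0.0653]
top round_arm [321. 250.] 0.55 [ 0.5163 -0.0136]
top narrow_arm [371. 248.] 0.85 [ 0.5225 -0.1153]
top square_tray [342. 176.] 0.7 [ 0.6854 -0.0567]
top round_dish [293. 272.] 0.64 [0.4725 0.0435]
top narrow_tray [404. 264.] 0.62 [ 0.4934 -0.1877]
square bearing [ 1.7  4.4  3.8  5.7 -1.4  4.1] 3.9679991014778153
post 8.133757264260867
scene stand [290. 272.] 0.59 [ 0.5463 -0.0619]
scene post_top [331. 348.] 0.62 [ 0.7589 -0.0354]
scene carousel [287. 263.] 0.94 [ 0.5512 -0.0665]
scene square_arm [298. 284.] 0.88 [ 0.6144 -0.0582]
scene round_arm [308. 236.] 0.59 [ 0.5168 -0.0143]
scene narrow_arm [257. 252.] 0.96 [ 0.5266 -0.1214]
scene square_tray [311. 322.] 0.59 [ 0.6875 -0.052 ]
scene round_dish [330. 221.] 0.62 [0.4786 0.0434]
scene narrow_tray [141. 270.] 0.15 [ 0.4968 -0.3521]
square bearing [ 8.   6.3  3.7  3.6  4.9 19. ] 5.617357560209754
post 8.67891559302887
16.025
```

View pics/top3.png

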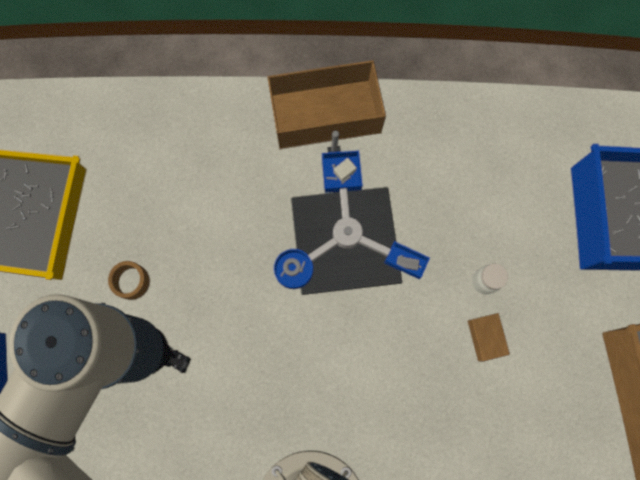

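The tray (342,170) is now a few degrees short of the post (335,135). I'll measure the angle better with depth: rim centroids of the three trays, and the base plate's centre and yaw.

```bash
cat >> h.py <<'E'
def cloud(p):
    K=np.array([[p['fx'],0,p['cx']],[0,p['fy'],p['cy']],[0,0,1]],float)
    g=np.stack(np.meshgrid(np.arange(640.),np.arange(480.)),-1).reshape(-1,1,2)
    u=cv2.undistortPoints(g,K,np.array(p['distortion'],float)).reshape(-1,2); s=p['range_z'].reshape(-1,1)
    R=Rotation.from_euler('xyz',p['rotation'],degrees=True).as_matrix()
    return (np.array(p['eye'])+(s*np.c_[u[:,0],-u[:,1],-np.ones(len(u))])@R.T).reshape(480,640,3)
def fine(cam):
    p=read_camera(cam); P=cloud(p); im=p['img'].astype(int); D=np.hypot(*(P[...,:2]-C).transpose(2,0,1))
    blue=(im[...,2]>im[...,0]+50)&(D<.22)
    n,L=cv2.connectedComponents(blue.astype(np.uint8)); out=[]
    for i in range(1,n):
        m=L==i
        if m.sum()<150: continue
        q=P[m]; q=q[(q[:,2]>.076)&(q[:,2]<.092)][:,:2].astype(np.float32)
        if len(q)<20: continue
        c,s,a=cv2.minAreaRect(q); out.append(np.array(c)); d=c-C
        print(cam,'tray',m.sum(),np.round(c,4),np.round(np.array(s),3),round(np.degrees(np.arctan2(d[1],d[0])),2))
    if len(out)==3: print('axis',np.mean(out,0))
    m=(im.max(-1)<90)&(abs(P[...,2]-.010)<.006)&(D<.17)
    m=cv2.morphologyEx(m.astype(np.uint8),cv2.MORPH_OPEN,np.ones((9,9)))
    if cam=='top': # clip strip by opening wider
        m=cv2.morphologyEx(m,cv2.MORPH_OPEN,np.ones((19,19)))
    c,s,a=cv2.minAreaRect(P[m>0][:,:2].astype(np.float32)); print(cam,'plate',np.round(c,4),np.round(s,3),round(a,2))
    m=(abs(P[...,2]-.085)<.012)&(D>.185)&(D<.225)&(im.max(-1)-im.min(-1)<30)
    q=P[m]; c=np.median(q,0); d=c[:2]-C
    print('post',m.sum(),np.round(c,4),round(np.degrees(np.arctan2(d[1],d[0])),2))
    return p
E
python3 - <<'E'
from h import *
fine('top');fine('scene')
E
```

```text
top tray 1027 [ 0.6896 -0.0529] [0.081 0.079] 5.83
top tray 687 [ 0.5001 -0.1887] [0.08  0.046] -113.09
top tray 911 [0.4766 0.0426] [0.078 0.077] 124.5
axis [ 0.55545223 -0.06634199]
top plate [ 0.5734 -0.0631] [0.05  0.211] 7.86
post 32 [ 0.758  -0.0376  0.0866] 8.12
scene tray 857 [0.4757 0.0467] [0.075 0.08 ] 123.88
scene tray 803 [ 0.4982 -0.1854] [0.081 0.046] -114.43
scene tray 1601 [ 0.6883 -0.0497] [0.082 0.08 ] 7.24
axis [ 0.55407517 -0.06280126]
scene plate [ 0.5545 -0.0634] [0.22  0.218] 7.64
post 35 [ 0.7678 -0.0365  0.0851] 8.04
```

Both views agree: the tray is at 5.6° and the post at about 7.8°. That puts the tray about 5 mm off the line, well within 13 mm. It's at rest and the arm is clear, so I'm handing in.

```bash
python3 -c "
from bench import *
print(hand_in(), read_time_s())"
```

```text
the job is handed in; nothing more can be done
the job is handed in; nothing more can be done
```

I handed the job in with the carousel at rest and the arm clear: the square tray faces the post, about 2° (5 mm) off the line by camera measurement against the 13 mm allowed; the verdict was not shown.

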